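# Find the rocking foot of a circuit-board jig and press its shim tab flat

## Task

The jig plate with the circuit board rocks on one of its four foot lugs. Press down on the blue dots with a fingertip, one lug after another, until you find the lug that sinks, then press the orange shim tab that belongs to that lug (hinged right beside it, on the left as seen from the robot) down flat, so that the plate stands firm and level. Leave the other three tabs standing up, do not lift or grip the plate, and do not disturb the other things on the bench.

Things in the scene. Friction and masses are not known exactly. Their poses are not given: they have to be found in the camera images.
- plate: Loose aluminium jig plate with a green circuit board, 0.9 kg, 84 (x) by 186 (y) by 8 mm, parts up to 31 mm above its underside; four foot lugs, 36 mm wide, stick out 46 mm from its long sides (-x and +x). Origin: centre of the underside, 30 mm above the table; z up. It stands level on posts on a fixed grey slab (210 x 340 x 10 mm), between low brass pins, with 2 mm of play.
- lug_1 (a point): Blue dot (14 mm) on top of the plate's -x, +y foot lug, 38 mm above the table, to be pressed. A firm lug gives less than 1 mm under 5 to 20 N. The rocking one (any of the four, new at each start) has a post about 4 mm too low: pressed with 3 to 5 N it sinks about 4 mm onto it; let go, soft buffers lift it level again.
- lug_2 (a point): Blue dot (14 mm) on top of the plate's -x, -y foot lug, 38 mm above the table, to be pressed. A firm lug gives less than 1 mm under 5 to 20 N. The rocking one (any of the four, new at each start) has a post about 4 mm too low: pressed with 3 to 5 N it sinks about 4 mm onto it; let go, soft buffers lift it level again.
- lug_3 (a point): Blue dot (14 mm) on top of the plate's +x, +y foot lug, 38 mm above the table, to be pressed. A firm lug gives less than 1 mm under 5 to 20 N. The rocking one (any of the four, new at each start) has a post about 4 mm too low: pressed with 3 to 5 N it sinks about 4 mm onto it; let go, soft buffers lift it level again.
- lug_4 (a point): Blue dot (14 mm) on top of the plate's +x, -y foot lug, 38 mm above the table, to be pressed. A firm lug gives less than 1 mm under 5 to 20 N. The rocking one (any of the four, new at each start) has a post about 4 mm too low: pressed with 3 to 5 N it sinks about 4 mm onto it; let go, soft buffers lift it level again.
- tab_a (a joint): Angle (rad) of an orange shim tab: 0 = flat (stop), starts at 0.32 to 0.42, free end up. It takes about 0.22 N m (6 N at its end point) to turn and stays where left. Flat, its hidden heel has swung up under the lug: at the rocking lug it just fills the gap, so the plate is firm and level; at a firm lug it would jack the lug up 4 mm.
- tab_a_end (a point): Point to press on top of this orange tab (22 mm wide, 48 mm long, 3 mm thick), 38 mm from its hinge. The hinge is 26.5 mm on the plate's +y side of the lug it serves, the tab runs on to +y: flat, the point is 64.5 mm from the lug's blue dot, 27.5 mm above the table; raised, up to 16 mm higher. Letters do not tell which lug it serves: go by position.
- tab_b (a joint): Angle (rad) of an orange shim tab: 0 = flat (stop), starts at 0.32 to 0.42, free end up. It takes about 0.22 N m (6 N at its end point) to turn and stays where left. Flat, its hidden heel has swung up under the lug: at the rocking lug it just fills the gap, so the plate is firm and level; at a firm lug it would jack the lug up 4 mm.
- tab_b_end (a point): Point to press on top of this orange tab (22 mm wide, 48 mm long, 3 mm thick), 38 mm from its hinge. The hinge is 26.5 mm on the plate's +y side of the lug it serves, the tab runs on to +y: flat, the point is 64.5 mm from the lug's blue dot, 27.5 mm above the table; raised, up to 16 mm higher. Letters do not tell which lug it serves: go by position.
- tab_c (a joint): Angle (rad) of an orange shim tab: 0 = flat (stop), starts at 0.32 to 0.42, free end up. It takes about 0.22 N m (6 N at its end point) to turn and stays where left. Flat, its hidden heel has swung up under the lug: at the rocking lug it just fills the gap, so the plate is firm and level; at a firm lug it would jack the lug up 4 mm.
- tab_c_end (a point): Point to press on top of this orange tab (22 mm wide, 48 mm long, 3 mm thick), 38 mm from its hinge. The hinge is 26.5 mm on the plate's +y side of the lug it serves, the tab runs on to +y: flat, the point is 64.5 mm from the lug's blue dot, 27.5 mm above the table; raised, up to 16 mm higher. Letters do not tell which lug it serves: go by position.
- tab_d (a joint): Angle (rad) of an orange shim tab: 0 = flat (stop), starts at 0.32 to 0.42, free end up. It takes about 0.22 N m (6 N at its end point) to turn and stays where left. Flat, its hidden heel has swung up under the lug: at the rocking lug it just fills the gap, so the plate is firm and level; at a firm lug it would jack the lug up 4 mm.
- tab_d_end (a point): Point to press on top of this orange tab (22 mm wide, 48 mm long, 3 mm thick), 38 mm from its hinge. The hinge is 26.5 mm on the plate's +y side of the lug it serves, the tab runs on to +y: flat, the point is 64.5 mm from the lug's blue dot, 27.5 mm above the table; raised, up to 16 mm higher. Letters do not tell which lug it serves: go by position.
- standoff: Bystander, not to be disturbed: brass hex-spacer-like standoff, 18 mm across, 30 mm tall, loose, standing on the grey base slab at its +y end (135 mm from the slab's centre). Origin: centre of its underside.
- bobbin: Bystander, not to be disturbed: white plastic coil bobbin, 26 mm across, 24 mm tall, loose, standing on the grey base slab at its -y end (140 mm from the slab's centre). Origin: centre of its underside.
- pliers: Bystander, not to be disturbed: pliers with yellow handles lying on the table, about 160 mm long, 12 mm high. Origin: centre of its underside.
- multimeter: Bystander, not to be disturbed: blue and black hand multimeter lying on its back, 190 x 90 x 45 mm. Origin: centre of its underside.
- screwdriver: Bystander, not to be disturbed: red-handled screwdriver lying on the table. Origin: centre of its underside.
- solder_reel: Bystander, not to be disturbed: aluminium reel, 56 mm across, 35 mm tall. Origin: centre of its underside.
- screw_jar: Bystander, not to be disturbed: small clear jar with a white cap, 48 mm across, 60 mm tall. Origin: centre of its underside.

How it is judged:
On the way, in this order (a step that is already met when the one before it is completed fails the run):
1. the lug that rocks is pressed with the fingers and sinks (((height (world z) of lug_1 below 0.0355 m and horizontal distance between the grasp point and lug_1 below 0.035 m and contact force between the fingers and plate above 1 N) or (height (world z) of lug_2 below 0.0355 m and horizontal distance between the grasp point and lug_2 below 0.035 m and contact force between the fingers and plate above 1 N) or (height (world z) of lug_3 below 0.0355 m and horizontal distance between the grasp point and lug_3 below 0.035 m and contact force between the fingers and plate above 1 N) or (height (world z) of lug_4 below 0.0355 m and horizontal distance between the grasp point and lug_4 below 0.035 m and contact force between the fingers and plate above 1 N))), for 0.1 s.
2. one shim tab is pressed flat, the other three still up (((value of joint tab_a below 0.07 rad and value of joint each of tab_b, tab_c, tab_d above 0.2 rad) or (value of joint tab_b below 0.07 rad and value of joint each of tab_a, tab_c, tab_d above 0.2 rad) or (value of joint tab_c below 0.07 rad and value of joint each of tab_a, tab_b, tab_d above 0.2 rad) or (value of joint tab_d below 0.07 rad and value of joint each of tab_a, tab_b, tab_c above 0.2 rad))), for 0.2 s.
At the end, for the whole second after the job is handed in: The tab of the rocking lug is flat (below 0.07 rad), the other three tabs stand above 0.2 rad, the plate is at rest and level with each blue dot within 2 mm of 38 mm above the table (((value of joint tab_a below 0.07 rad and value of joint each of tab_b, tab_c, tab_d above 0.2 rad) or (value of joint tab_b below 0.07 rad and value of joint each of tab_a, tab_c, tab_d above 0.2 rad) or (value of joint tab_c below 0.07 rad and value of joint each of tab_a, tab_b, tab_d above 0.2 rad) or (value of joint tab_d below 0.07 rad and value of joint each of tab_a, tab_b, tab_c above 0.2 rad)) and height (world z) of lug_1 between 0.036 and 0.04 m and height (world z) of lug_2 between 0.036 and 0.04 m and height (world z) of lug_3 between 0.036 and 0.04 m and height (world z) of lug_4 between 0.036 and 0.04 m and linear speed of plate below 0.01 m/s and velocity of joint each of tab_a, tab_b, tab_c, tab_d below 0.05 rad/s); the robot touches nothing.
It fails at once if the tab of a firm lug is pressed down, jacking the plate up (value of joint any of tab_a, tab_b, tab_c, tab_d below 0.1 rad and height (world z) of any of lug_1, lug_2, lug_3, lug_4 above 0.0405 m).
It fails at once if the plate is lifted (more than 8 mm) or carried off (more than 10 mm) (distance of plate from where it was at the start of the episode above 0.01 m or height (world z) of any of lug_1, lug_2, lug_3, lug_4 above 0.046 m).
It fails at once if a bystander is moved more than 20 mm or tipped over (distance of any of standoff, bobbin, pliers, multimeter, screwdriver, solder_reel, screw_jar from where it was at the start of the episode above 0.02 m or angle between any of standoff, bobbin, solder_reel, screw_jar's own z axis and vertical above 0.5 rad).
It also fails if it takes over 51 s, if anything falls off the work surface, if the arm or the gripper's body presses on something with over 40 N, if the wrist force passes 120 N, or if a joint passes its speed limit or range.

## Robot

A 7-joint arm with a two-finger parallel gripper is mounted at the origin on the work surface. World frame = base frame: x ahead of the robot, y to its left, z up, the work surface at z = 0. Lengths are in m, angles in rad, forces in N, time in s.
With the tool pointing down it reaches from about 0.425 to 1.025 m from the base axis. Payload 9.4 kg.
Tool frame: the origin (TCP) lies at the very end of the fingers, on their centre line; the grasp point (between the pads) lies 19 mm behind it; z points along the fingers, y is the line along which they close (so a half turn about z gives the same grasp; the last joint's range is limited). The gripper opens to 93 mm and grips with 3 to 60 N. Pads are 15 mm wide; open, the fingers measure 128 mm over their backs; the gripper's body (75 mm by 188 mm) begins 65 mm behind the grasp point.
Start: joints at [-0.077, 0.599, -0.003, 1.599, 0.002, 0.943, -0.08], TCP at [0.725, -0, 0.219] pointing down, gripper open.
Joint ranges: [-2.57, 2.57], [-0.35, 1.97], [-1.29, 1.29], [0.11, 2.56], [-1.05, 4.19], [0.11, 1.86], [-2.63, 2.63]. Speed limits (rad/s): [2.22, 2.22, 3.01, 3.01, 3.14, 3.14, 3.14].

## Interface

Orientations are given as a unit quaternion [x, y, z, w].
In Python, from workcell import r gives the robot as it stands.
- The arm moves only by the shell command python3 -m handwheel 'ROWS' [OPENING]. ROWS is JSON, a list of rows, each an object with "slide": the shift along the tool's x, y, z in cm, a list of three; "rotation": the turn, a rotation vector about the tool's x, y, z in rad, a list of three. In form: [{"slide": [tx, ty, tz], "rotation": [wx, wy, wz]}, ...]. A call has 1 to 5 rows; each row is the pose to reach, as a shift and turn from the pose commanded when the call began, along the tool's axes at that moment; what a row does not reach only later rows make up. A row lasts 1/10 s, in which the tool goes at most 50 mm and 8.59 degrees, less where a joint would pass 70% of its speed; a pose out of reach is approached as far as the arm can. A call with a gripper value outside its range is refused whole. OPENING is the finger opening in cm, from 0 to 9.3, set as the call begins (- or left out, the last holds). The fingers move at their own pace and stop on an object; the grip force is fixed at half the most. Time passes only in rows, so rows that repeat a pose let the fingers close. It gives the time, the measured TCP pose, the force, the opening and the grip force at its end, in the units of the state.
- r.get_state(): the state, without advancing time (a new reading comes with each control period).
- r.camera(name): name is "scene" or "side" or "wrist"; returns (picture, depth): 480x640x3 uint8, red, green, blue; 480x640 float32, m along the optical axis (not along the pixel's ray), 0 where there is no reading.
- r.camera_model(name): a dict with "fx", "fy", "cx", "cy" (pixels), "world_from_camera" (4x4, takes a point from camera to world coordinates). Camera axes: x right, y down, z forward; pixel columns grow to the right and rows downward; lengths in m; the calibration is good to about 2 mm. A picture is of the moment at which its call begins: read the wrist's pose just before it. camera_model takes no time and is no camera call; for the wrist camera it gives the pose at the moment of the call.
- r.close_job(): hands the job in; it is judged then, once.
Trained networks look in the newest picture that a camera, given by its name, has taken for a name from the list of things; names that differ only in an ending like _2 or _b are one class to them, and where a whole thing is asked for, a point or a joint stands for the part that bears it (a point fixed in the world has none). Each returns a list of dicts, best first, with "conf" (0 to 1); they miss things now and then, are a little off and sometimes report something else, mostly with a low value. They report only what shows in the picture. A call takes as long as a camera call.
- r.trace(query, camera): "pixels" (480x640 bool, what is visible of it) and "at" ([row, column] in pixels, amid what is visible of it).
- r.spot_point(query, camera): "at" ([row, column] in pixels: a listed point, or the origin of a listed thing).
The state is a dict: "t": time; "joint_positions": joint angles; "dq": joint speeds; "effort": joint torques, N m; "position": TCP position; "ee_rot": TCP orientation; "ft_force": force on the tool from outside, world axes, zero at the start; "torque": the same for the moment, N m; "opening": finger opening in m; "grip_force": force on a finger pad.
Only numpy, scipy, OpenCV 4.12 (cv2) and the standard library are available. Lean on these libraries where they do the work, as an engineer would, in place of code of your own. Each camera call takes 0.05 s, during which the arm holds its last target. There are 200 camera calls.

## Working session

There is one attempt and no reset: what is moved stays moved. The work goes in short steps, Python scripts to look and compute and a shell command to move; the robot and the scene stay as the last step left them, time stands still between calls to the robot, and variables do not carry over. Pictures are saved under pics/ and viewed, at most 10 in all, crops included, and the job is handed in when it is done.

```bash
mkdir -p pics
cat > h.py <<'E'
import numpy as np, cv2
from workcell import r
def world(cam,dep,uv_rc,win=2):
    m=r.camera_model(cam); v,u=uv_rc
    p=dep[int(v)-win:int(v)+win+1,int(u)-win:int(u)+win+1]; p=p[p>0]
    if len(p)==0: return None
    z=np.median(p); c=[(u-m['cx'])/m['fx']*z,(v-m['cy'])/m['fy']*z,z,1]
    return (np.array(m['world_from_camera'])@c)[:3]
E
python3 - <<'E'
from h import *
s=r.get_state(); print(s['position'],s['ee_rot'],s['t'],s['ft_force'])
from scipy.spatial.transform import Rotation as R
print(R.from_quat(s['ee_rot']).as_matrix().round(3))
for c in ['scene','wrist']:
    im,d=r.camera(c); cv2.imwrite(f'pics/{c}1.png',im[:,:,::-1])
    for q in ['lug_1','tab_a_end']:
        for x in r.spot_point(q,c): print(c,q,np.round(x['at']),round(x['conf'],2),world(c,d,x['at']))
E
```

```text
[ 7.24528086e-01 -1.63755872e-05  2.17772295e-01] [ 7.07076027e-01  7.07137130e-01 -5.85485183e-04 -4.77188587e-04] 0.0 [ 0.53025693 -0.34715686 -0.68864087]
[[-0.     1.    -0.002]
 [ 1.     0.    -0.   ]
 [-0.    -0.002 -1.   ]]
scene lug_1 [227. 319.] 0.96 [ 0.7327849  -0.03042081  0.31466776]
scene lug_1 [262. 338.] 0.9 [ 7.89115588e-01 -5.31207768e-04  2.45087346e-01]
scene lug_1 [239. 270.] 0.85 [ 0.48818655 -0.11823599  0.03545753]
scene lug_1 [273. 285.] 0.58 [ 0.62596351 -0.10446246  0.03722356]
scene tab_a_end [236. 294.] 0.55 [ 0.49830864 -0.04786803  0.03842896]
wrist lug_1 [330. 227.] 0.97 [ 0.63653575 -0.10077898  0.03828372]
wrist lug_1 [338.  83.] 0.85 [0.67652177 0.03523171 0.30933589]
wrist lug_1 [176.  41.] 0.81 [0.49126456 0.03910939 0.03884765]
wrist lug_1 [163. 202.] 0.71 [0.62561181 0.05013218 0.03847081]
wrist tab_a_end [286.  58.] 0.61 [ 0.49086651 -0.0561524   0.0411886 ]
```

View both.

View pics/wrist1.png

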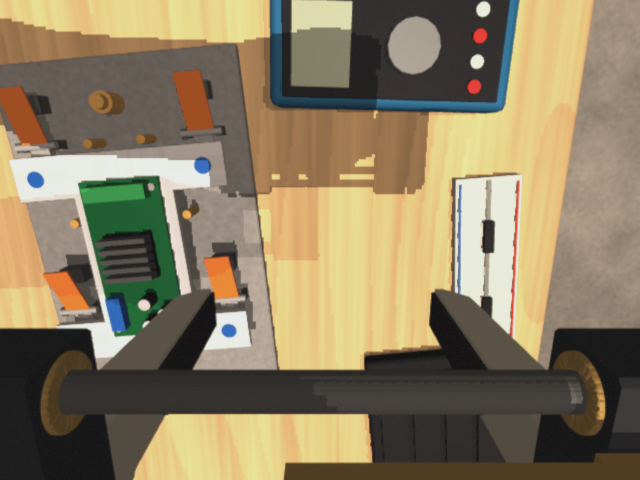

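View pics/scene1.png

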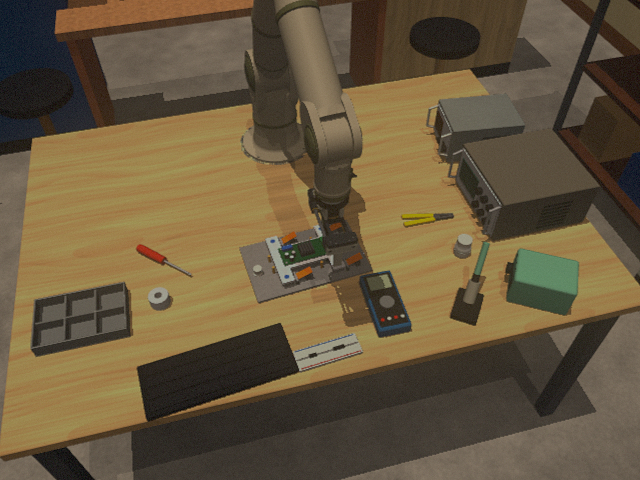

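The wrist view shows three blue dots: (330,227) is +x,-y, (163,202) is +x,+y and (176,41) is -x,+y. The fourth dot is hidden, and all the tabs are up. The heights (38 mm) and the 151 mm × 135 mm spacing agree with the description; plate yaw is about 4.5°. The scene view shows the bystanders well clear of the plate, so I'll go to the +x,+y lug first.

```bash
python3 -m handwheel '[{"slide":[5,-9.9,6],"rotation":[0,0,0]},{"slide":[5,-9.9,6],"rotation":[0,0,0]},{"slide":[5,-9.9,6],"rotation":[0,0,0]},{"slide":[5,-9.9,14],"rotation":[0,0,0]},{"slide":[5,-9.9,14],"rotation":[0,0,0]}]' 0
python3 -m handwheel '[{"slide":[0,0,2],"rotation":[0,0,0]},{"slide":[0,0,3],"rotation":[0,0,0]},{"slide":[0,0,3],"rotation":[0,0,0]}]'
python3 - <<'E'
from h import *
c='wrist'
im,d=r.camera(c); cv2.imwrite(f'pics/{c}2.png',im[:,:,::-1])
print(r.get_state()['position'],r.get_state()['ft_force'])
for q in ['lug_1','tab_a_end']:
    for x in r.spot_point(q,c): print(c,q,np.round(x['at']),round(x['conf'],2),world(c,d,x['at']))
E
```

```text
t: 0.8
position: [0.6248, 0.0507, 0.0771]
ee_rot: [0.707, 0.708, -0.0, -0.0]
ft_force: [-0.2, -0.2, -0.2]
opening: 0.0575
grip_force: 0.0
t: 1.1
position: [0.6254, 0.0499, 0.0475]
ee_rot: [0.707, 0.707, -0.001, -0.001]
ft_force: [0.1, -0.5, 0.6]
opening: 0.0336
grip_force: 0.0
[0.62604827 0.04998289 0.04860171] [ 1.58345358 -0.07143553  0.83032833]
wrist lug_1 [307. 320.] 0.63 [0.62533952 0.04749166 0.04009208]
wrist lug_1 [327.  27.] 0.56 [0.48915354 0.03782894 0.04012035]
```

```bash
python3 -m handwheel '[{"slide":[0,0,0],"rotation":[0,0,0]},{"slide":[0,0,0],"rotation":[0,0,0]},{"slide":[0,0,0],"rotation":[0,0,0]},{"slide":[0,0,0.6],"rotation":[0,0,0]},{"slide":[0,0,0.8],"rotation":[0,0,0]}]' 0
python3 -m handwheel '[{"slide":[0,0,0.1],"rotation":[0,0,0]},{"slide":[0,0,0.15],"rotation":[0,0,0]},{"slide":[0,0,0.15],"rotation":[0,0,0]}]'
python3 -m handwheel '[{"slide":[0,0,0.05],"rotation":[0,0,0]},{"slide":[0,0,0.1],"rotation":[0,0,0]},{"slide":[0,0,0.1],"rotation":[0,0,0]}]'
```

```text
t: 1.75
position: [0.6258, 0.05, 0.0401]
ee_rot: [0.707, 0.707, -0.0, -0.0]
ft_force: [0.0, 0.4, 0.7]
opening: 0.0004
grip_force: 0.0
t: 2.05
position: [0.626, 0.05, 0.0389]
ee_rot: [0.707, 0.707, -0.0, -0.0]
ft_force: [-0.5, -0.6, 0.7]
opening: 0.0007
grip_force: 0.0
t: 2.35
position: [0.6261, 0.05, 0.0384]
ee_rot: [0.707, 0.707, 0.0, 0.0]
ft_force: [-1.5, -0.5, 3.1]
opening: 0.0007
grip_force: 1.6
```

View pics/wrist2.png

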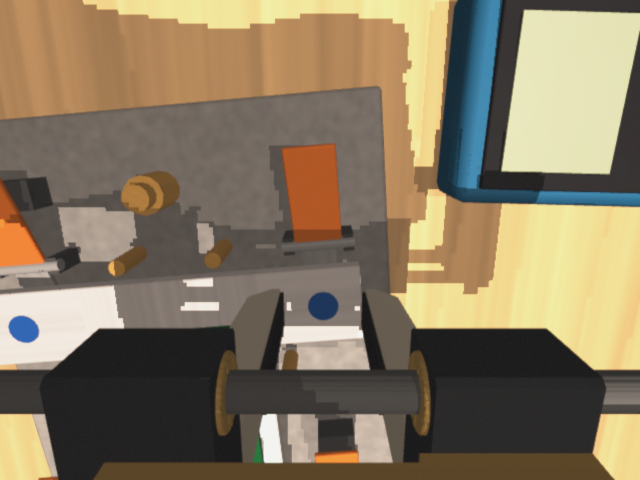

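The dot at (307,320) is centred between the fingers, with its tab just beyond it at (190,315). Contact begins at 38.4 mm, so I'll press on.

```bash
python3 -m handwheel '[{"slide":[0,0,0.05],"rotation":[0,0,0]},{"slide":[0,0,0.1],"rotation":[0,0,0]},{"slide":[0,0,0.1],"rotation":[0,0,0]},{"slide":[0,0,0.1],"rotation":[0,0,0]}]'
python3 -m handwheel '[{"slide":[0,0,0.05],"rotation":[0,0,0]},{"slide":[0,0,0.1],"rotation":[0,0,0]},{"slide":[0,0,0.1],"rotation":[0,0,0]},{"slide":[0,0,0.1],"rotation":[0,0,0]}]'
```

```text
t: 2.75
position: [0.6261, 0.05, 0.0383]
ee_rot: [0.707, 0.707, 0.0, 0.0]
ft_force: [-3.5, 0.1, 13.5]
opening: 0.0007
grip_force: 6.7
t: 3.15
position: [0.6261, 0.05, 0.0382]
ee_rot: [0.707, 0.707, 0.0, 0.0]
ft_force: [-5.9, -0.5, 23.3]
opening: 0.0006
grip_force: 11.5
```

```bash
python3 -m handwheel '[{"slide":[0,0,-4],"rotation":[0,0,0]},{"slide":[-4.9,0.35,-4],"rotation":[0,0,0]},{"slide":[-9.8,0.7,-4],"rotation":[0,0,0]},{"slide":[-14.5,1,-4],"rotation":[0,0,0]},{"slide":[-15.1,1.05,-3],"rotation":[0,0,0]}]'
python3 -m handwheel '[{"slide":[0,0,1],"rotation":[0,0,0]},{"slide":[0,0,2.2],"rotation":[0,0,0]},{"slide":[0,0,2.5],"rotation":[0,0,0]},{"slide":[0,0,2.6],"rotation":[0,0,0]},{"slide":[0,0,2.6],"rotation":[0,0,0]}]'
python3 -m handwheel '[{"slide":[0,0,0.1],"rotation":[0,0,0]},{"slide":[0,0,0.2],"rotation":[0,0,0]},{"slide":[0,0,0.2],"rotation":[0,0,0]}]'
python3 -m handwheel '[{"slide":[0,0,0.05],"rotation":[0,0,0]},{"slide":[0,0,0.1],"rotation":[0,0,0]},{"slide":[0,0,0.1],"rotation":[0,0,0]}]'
```

```text
t: 3.65
position: [0.6369, -0.1096, 0.0672]
ee_rot: [0.71, 0.704, -0.001, 0.002]
ft_force: [0.5, -0.4, 0.4]
opening: 0.0005
grip_force: 0.0
t: 4.15
position: [0.6366, -0.0997, 0.0399]
ee_rot: [0.706, 0.708, -0.0, -0.0]
ft_force: [0.1, -0.5, 0.4]
opening: 0.0004
grip_force: 0.0
t: 4.45
position: [0.6367, -0.1009, 0.0383]
ee_rot: [0.707, 0.707, 0.0, 0.0]
ft_force: [-0.0, 0.8, 1.4]
opening: 0.0002
grip_force: 0.3
t: 4.75
position: [0.6368, -0.101, 0.0373]
ee_rot: [0.707, 0.707, 0.0, 0.0]
ft_force: [0.6, 1.0, 1.7]
opening: 0.0007
grip_force: 0.8
```

```bash
python3 -m handwheel '[{"slide":[0,0,0.1],"rotation":[0,0,0]},{"slide":[0,0,0.2],"rotation":[0,0,0]},{"slide":[0,0,0.2],"rotation":[0,0,0]}]'
python3 -m handwheel '[{"slide":[0,0,0.1],"rotation":[0,0,0]},{"slide":[0,0,0.2],"rotation":[0,0,0]},{"slide":[0,0,0.25],"rotation":[0,0,0]},{"slide":[0,0,0.25],"rotation":[0,0,0]},{"slide":[0,0,0.25],"rotation":[0,0,0]}]'
python3 - <<'E'
from h import *
c='wrist'
im,d=r.camera(c); cv2.imwrite(f'pics/{c}3.png',im[:,:,::-1])
print(r.get_state()['position'],r.get_state()['ft_force'])
for x in r.trace('tab_a',c):
    p=x['pixels']; v,u=np.nonzero(p); m=r.camera_model(c); z=d[v,u]
    P=np.c_[(u-m['cx'])/m['fx']*z,(v-m['cy'])/m['fy']*z,z,np.ones(len(z))][z>0]@np.array(m['world_from_camera']).T
    print(x['at'],x['conf'],len(P),np.percentile(P[:,:3],[3,50,97],axis=0).round(4).tolist())
for x in r.spot_point('tab_a_end',c): print(np.round(x['at']),round(x['conf'],2),world(c,d,x['at']))
E
```

```text
t: 5.05
position: [0.6368, -0.101, 0.0352]
ee_rot: [0.707, 0.707, 0.0, 0.0]
ft_force: [1.3, 0.8, 2.6]
opening: 0.0004
grip_force: 1.5
t: 5.55
position: [0.6369, -0.1011, 0.0346]
ee_rot: [0.707, 0.707, 0.0, 0.001]
ft_force: [-2.6, 1.4, 21.4]
opening: 0.0
grip_force: 10.8
[ 0.6369296  -0.10107424  0.0346028 ] [-2.38779782  1.17600198 21.04794292]
[199.4, 314.5] 0.73 6873 [[0.6227, -0.0823, 0.0225], [0.6341, -0.0533, 0.0352], [0.6453, -0.0308, 0.0429]]
[184.5, 124.7] 0.65 83611 [[0.5118, -0.1191, 0.0347], [0.5661, -0.044, 0.0433], [0.6169, 0.0135, 0.0621]]
[270.7, 15.9] 0.56 1737 [[0.491, -0.0979, 0.02], [0.5028, -0.0848, 0.0289], [0.513, -0.0671, 0.0351]]
```

The +x,-y lug sinks about 4 mm and then holds at 21 N, so it is the rocking one. Its tab traces at about (0.634, -0.053) with the free end at y≈-0.03, which matches the given geometry. The press point is about (0.632, -0.037).

```bash
python3 -m handwheel '[{"slide":[0,0,-3.5],"rotation":[0,0,0]},{"slide":[0.5,0,-3.5],"rotation":[0,0,0]},{"slide":[4.5,-0.4,-3.5],"rotation":[0,0,0]},{"slide":[6.4,-0.5,-3.5],"rotation":[0,0,0]},{"slide":[6.4,-0.5,-3.5],"rotation":[0,0,0]}]'
python3 -m handwheel '[{"slide":[0,0,0.8],"rotation":[0,0,0]},{"slide":[0,0,1.8],"rotation":[0,0,0]},{"slide":[0,0,2.2],"rotation":[0,0,0]},{"slide":[0,0,2.6],"rotation":[0,0,0]},{"slide":[0,0,2.6],"rotation":[0,0,0]}]'
```

```text
t: 6.2
position: [0.6309, -0.0329, 0.0671]
ee_rot: [0.705, 0.709, 0.0, -0.001]
ft_force: [-0.3, -0.6, -0.6]
opening: 0.0003
grip_force: 0.0
t: 6.7
position: [0.631, -0.0376, 0.0408]
ee_rot: [0.707, 0.707, -0.001, -0.0]
ft_force: [0.6, -0.5, -0.2]
opening: 0.0008
grip_force: 0.0
```

View pics/wrist3.png

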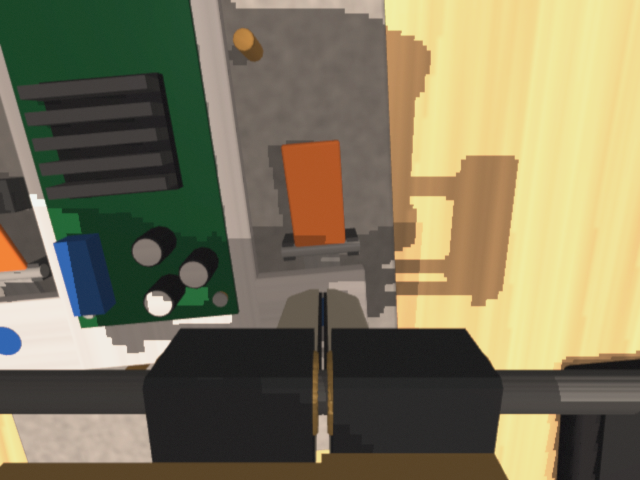

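The picture shows the closed fingertips on the lug, with the orange tab standing at (195,315), hinged just past the lug. The fingers are now above the tab end, so I'll press it down.

```bash
python3 -m handwheel '[{"slide":[0,0,0.2],"rotation":[0,0,0]},{"slide":[0,0,0.4],"rotation":[0,0,0]},{"slide":[0,0,0.6],"rotation":[0,0,0]},{"slide":[0,0,0.8],"rotation":[0,0,0]},{"slide":[0,0,0.8],"rotation":[0,0,0]}]'
python3 -m handwheel '[{"slide":[0,0,0.1],"rotation":[0,0,0]},{"slide":[0,0,0.2],"rotation":[0,0,0]},{"slide":[0,0,0.3],"rotation":[0,0,0]},{"slide":[0,0,0.4],"rotation":[0,0,0]},{"slide":[0,0,0.4],"rotation":[0,0,0]}]'
```

```text
t: 7.2
position: [0.6315, -0.0363, 0.0337]
ee_rot: [0.707, 0.707, 0.0, -0.0]
ft_force: [-1.2, 2.5, 2.1]
opening: 0.0001
grip_force: 1.2
t: 7.7
position: [0.6318, -0.0366, 0.0298]
ee_rot: [0.707, 0.707, 0.0, 0.0]
ft_force: [-0.8, 2.7, 3.9]
opening: 0.0006
grip_force: 1.7
```

```bash
python3 -m handwheel '[{"slide":[0,0,0.1],"rotation":[0,0,0]},{"slide":[0,0,0.2],"rotation":[0,0,0]},{"slide":[0,0,0.3],"rotation":[0,0,0]},{"slide":[0,0,0.3],"rotation":[0,0,0]},{"slide":[0,0,0.3],"rotation":[0,0,0]}]'
python3 -m handwheel '[{"slide":[0,0,0.05],"rotation":[0,0,0]},{"slide":[0,0,0.1],"rotation":[0,0,0]},{"slide":[0,0,0.1],"rotation":[0,0,0]},{"slide":[0,0,0.1],"rotation":[0,0,0]}]'
```

```text
t: 8.2
position: [0.6319, -0.0367, 0.0274]
ee_rot: [0.707, 0.707, 0.0, 0.0]
ft_force: [-3.0, 4.1, 11.7]
opening: 0.0006
grip_force: 5.9
t: 8.6
position: [0.632, -0.0366, 0.0272]
ee_rot: [0.707, 0.707, 0.001, 0.0]
ft_force: [-4.0, 4.5, 20.3]
opening: 0.0002
grip_force: 10.0
```

The tab is on its stop at 27.2 mm and 20 N. I'll retract and check.

```bash
python3 -m handwheel '[{"slide":[0,0,-2],"rotation":[0,0,0]},{"slide":[0,0,-6],"rotation":[0,0,0]},{"slide":[0,0,-10],"rotation":[0,0,0]},{"slide":[-1,0,-14],"rotation":[0,0,0]},{"slide":[-3,0,-16],"rotation":[0,0,0]}]'
python3 -m handwheel '[{"slide":[-3,0,0],"rotation":[0,0,0]},{"slide":[-6,0,0],"rotation":[0,0,0]},{"slide":[-6,0,0],"rotation":[0,0,0]},{"slide":[-6,0,0],"rotation":[0,0,0]},{"slide":[-6,0,0],"rotation":[0,0,0]}]'
python3 - <<'E'
from h import *
c='wrist'
im,d=r.camera(c); cv2.imwrite(f'pics/{c}4.png',im[:,:,::-1])
print(r.get_state()['position'],r.get_state()['ft_force'])
m=r.camera_model(c)
for x in r.trace('tab_a',c):
    v,u=np.nonzero(x['pixels']); z=d[v,u]
    P=np.c_[(u-m['cx'])/m['fx']*z,(v-m['cy'])/m['fy']*z,z,np.ones(len(z))][z>0]@np.array(m['world_from_camera']).T
    print(np.round(x['at']),round(x['conf'],2),len(P),np.percentile(P[:,:3],[3,50,97],axis=0).round(3).tolist())
for x in r.spot_point('lug_1',c): print(np.round(x['at']),round(x['conf'],2),world(c,d,x['at']))
E
```

```text
t: 9.1
position: [0.6329, -0.0666, 0.189]
ee_rot: [0.707, 0.708, 0.001, 0.002]
ft_force: [0.7, 0.4, -0.3]
opening: 0.0006
grip_force: 0.0
t: 9.6
position: [0.6315, -0.1263, 0.1853]
ee_rot: [0.707, 0.707, -0.0, -0.0]
ft_force: [-0.9, 0.1, -0.9]
opening: 0.0004
grip_force: 0.0
[ 0.63152711 -0.12592856  0.18527789] [-0.63338254  0.77797832  0.30967228]
[135. 326.] 0.9 2260 [[0.623, -0.081, 0.025], [0.634, -0.054, 0.028], [0.645, -0.028, 0.029]]
[153. 141.] 0.67 2350 [[0.482, -0.093, 0.021], [0.495, -0.068, 0.035], [0.509, -0.043, 0.046]]
[210. 154.] 0.94 [ 0.50207783 -0.10914048  0.03851106]
[200. 330.] 0.63 [ 0.63707956 -0.10120521  0.03824634]
```

View pics/wrist4.png

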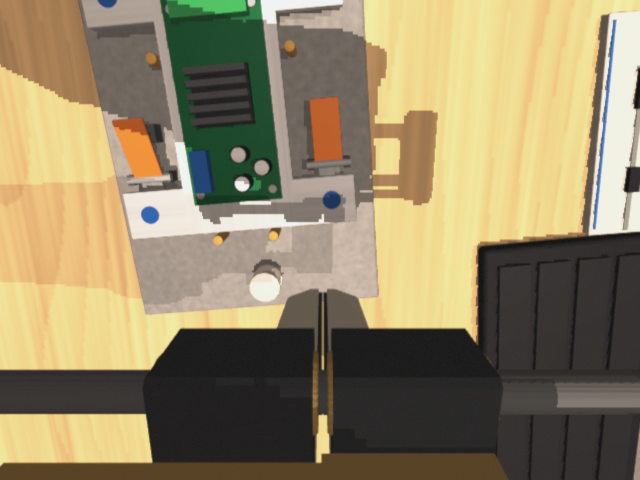

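The tab at (135,326) is flat at 28 mm, and the tab at (153,141) is still up. Both visible dots are at 38 mm, and the bobbin at (285,265) is standing. Nothing is touching the robot.

```bash
python3 -c "
from workcell import r
print(r.close_job())"
```

```text
the job is handed in; nothing more can be done
None
```

I found the rocking lug at +x, -y (lug_4): it sank about 4 mm. I pressed its tab flat, and the final picture showed it at 28 mm with that lug back at 38 mm. The job is handed in at about 10 s on the clock, with the verdict not reported and the two +y tabs outside that final picture.

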